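# Lock the board clamp

## Task

Clamp the circuit board in the jig with the red plunger, ready for soldering. With the fingertips, push the red plunger down through the window of its brass keeper, and without letting it up again draw the keeper along as far as it goes, towards the end with the upright rib, so that the keeper covers the plunger and holds it down by itself; then take the hand away. Do not touch the other jig, the one with the blue plunger.

Things in the scene. Friction and masses are not known exactly. Their poses are not given: they have to be found in the camera images.
- jig: Board jig with the red plunger, fixed on the desk: steel base, two grey rails along x (tops 71 mm high, inner lips 39 mm either side of the axis), green circuit board out of its +x end. 104 mm wide (y), x -87 to +115 mm. Origin on the desk below the plunger's axis, z up. All mm and x, y below are in this frame, heights over the desk. Between the rails the way is free above 36 mm.
- jig_plunger (a joint): Red block, 44 (x) by 48 (y) mm, flat top at 72 mm. Value in m pushed down: 0 up, 0.026 at its stop (top at 46 mm). Spring: 4 N at the top, 12 N at the stop; let go, it jumps back up. Until it is 0.012 down it stands in the keeper's window and blocks the keeper; deeper, the keeper passes over it and then holds it at about 0.012.
- jig_keeper (a joint): Flat brass plate on the rails, from 60 to 66 mm high, window 52 (x) by 56 (y) mm centred on the plunger at 0. At the window's -x edge (x = -26) an upright rib 60 mm wide, 8 thick, top at 80 mm: push it from inside the window with the fingertips that hold the plunger down. Value in m drawn to -x: 0 open, 0.036 at its stop, plunger covered by the plate's +x part. Needs 2 to 6 N, stays where left.
- spare_jig: A second jig of the same make and size, with a blue plunger and no circuit board; fixed on the desk. Origin and axes as for the red one. To be left untouched.

How it is judged (in metres and radians):
On the way, in this order (a step that is already met when the one before it is completed fails the run):
1. the red plunger is pushed down below the keeper (value of joint jig_plunger above 0.0125 m), for 0.1 s.
2. the keeper is drawn over the red plunger (value of joint jig_keeper above 0.024 m and value of joint jig_plunger above 0.009 m), for 0.1 s.
At the end, for the whole second after the job is handed in: The red jig's keeper is drawn at least 24 of its 36 mm, lies still, and by itself holds the red plunger at least 9 mm down (all of step 2 and velocity of joint jig_keeper between -0.01 and 0.01 m/s); the robot touches nothing.
It fails at once if the robot touches the jig with the blue plunger (contact force between spare_jig and the fingers above 1 N or contact force between spare_jig and the arm above 1 N).
It also fails if it takes over 32 s, if anything falls off the work surface, if the arm or the gripper's body presses on something with over 40 N, if the wrist force passes 120 N, or if a joint passes its speed limit or range.

## Robot

A 6-joint arm with a two-finger parallel gripper is mounted at the origin on the work surface. World frame = base frame: x ahead of the robot, y to its left, z up, the work surface at z = 0. Lengths are in m, angles in degrees, forces in N, time in s.
With the tool pointing down it reaches from about 0.325 to 0.9 m from the base axis. Payload 6.1 kg.
Tool frame: the origin (TCP) lies midway between the tips of the shut fingers; the grasp point (between the pads) lies 19 mm behind it; z points along the fingers, y is the direction in which the jaws open and shut (so a half turn about z gives the same grasp; the last joint's range is limited). The gripper opens to 87 mm and grips with 3 to 60 N. Pads are 19 mm wide; open, the fingers measure 117 mm over their backs; the gripper's body (75 mm by 190 mm) begins 51 mm behind the grasp point.
Start: joints at [57.748, 12.628, 87.462, -0, 79.91, -7.225], TCP at [0.264, 0.566, 0.223] pointing down, gripper open.
Joint ranges: [-170.65, 170.65], [-52.31, 119.04], [5.05, 147.46], [-71.25, 251.25], [11.57, 151.72], [-153.62, 153.62]. Speed limits (degrees/s): [147.25, 147.25, 172.46, 180, 180, 180].

## Interface

Orientations are given as [roll, pitch, yaw] about the fixed x, y, z axes, in that order (R = Rz(yaw) Ry(pitch) Rx(roll)).
In Python, from workcell import ctrl gives the robot as it stands. The module is installed in compiled form; this text tells all that it offers.
- The arm moves only by the shell command python3 -m handwheel 'ROWS'. ROWS is JSON, a list that holds one entry, the list of rows, each a list of 7 numbers: the opening, from -1 (shut) to 1 (fully open), so that 0 is half open, then the shift along the world's x, y, z in m, then the turn, a rotation vector about the world's x, y, z in rad. A call has 1 to 20 rows; each row shifts and turns the pose as measured when the row begins; what a row does not reach is not made up. A row lasts 1/10 s, in which the tool goes at most 50 mm and 8.59 degrees, less where a joint would pass 70% of its speed; a pose out of reach is approached as far as the arm can. A call is refused whole if a number of a shift passes 0.05 or a number of a turn 0.15, either way. A call with a gripper value outside its range is refused whole. The fingers move at their own pace and stop on an object; the grip force is fixed at half the most. Time passes only in rows, so rows that do not move let the fingers close. It gives the time, the measured TCP pose, the force and the opening at its end, in the units of the state.
- ctrl.get_state(): the state, without advancing time (a new reading comes with each control period).
- ctrl.capture(name): name is "scene" or "top" or "wrist"; returns (picture, depth): 384x512x3 uint8, red, green, blue; 384x512 float32, m along the optical axis (not along the pixel's ray), 0 where there is no reading.
- ctrl.camera_info(name): a dict with "camera_matrix" (3x3 intrinsics, pixels), "k1" (the pictures are not rectified: a ray, as slopes to the right and down, at radius r is drawn at 1 + k1 r^2 times it, then the intrinsics apply), "origin" and "attitude" of the camera in the world. Camera axes: x right, y down, z forward; pixel columns grow to the right and rows downward; lengths in m; the calibration is good to about 2 mm. A picture is of the moment at which its call begins: read the wrist's pose just before it. camera_info takes no time and is no camera call; for the wrist camera it gives the pose at the moment of the call.
- ctrl.hand_in(): hands the job in, once; it reports no verdict.
The state is a dict: "t": time; "q": joint angles; "joint_vel": joint speeds; "joint_efforts": joint torques, N m; "ee_pos": TCP position; "tcp_rot": TCP orientation; "contact_force": force on the tool from outside, world axes, zero at the start; "moment": the same for the moment, N m; "opening": finger opening in m.
Only numpy, scipy, OpenCV 4.12 (cv2) and the standard library are available. Lean on these libraries where they do the work, as an engineer would, in place of code of your own. Each camera call takes 0.05 s, during which the arm holds its last target. There are 200 camera calls.

## Working session

There is one attempt and no reset: what is moved stays moved. The work goes in short steps, Python scripts to look and compute and a shell command to move; the robot and the scene stay as the last step left them, time stands still between calls to the robot, and variables do not carry over. Pictures are saved under pics/ and viewed, about 8 in all and at most 12, crops included, and the job is handed in when it is done.

```bash
mkdir -p pics; cat > h.py <<'E'
import numpy as np, cv2
from scipy.spatial.transform import Rotation as R
from workcell import ctrl
def cloud(name):
    ci=ctrl.camera_info(name); pic,d=ctrl.capture(name)
    K=np.array(ci["camera_matrix"],float); k1=ci["k1"]
    h,w=d.shape; u,v=np.meshgrid(np.arange(w),np.arange(h))
    p=np.stack([u,v],-1).reshape(-1,1,2).astype(np.float64)
    n=cv2.undistortPoints(p,K,np.array([k1,0,0,0,0.]),None,None).reshape(h,w,2)
    P=np.dstack([n[...,0]*d,n[...,1]*d,d])
    A=np.array(ci["attitude"],float)
    M=A if A.shape==(3,3) else R.from_euler('xyz',A,degrees=True).as_matrix()
    return pic,d,P@M.T+np.array(ci["origin"])
E
python3 - <<'E'
from h import *
print(ctrl.get_state()); 
for n in("scene","top","wrist"): print(n,ctrl.camera_info(n))
for n in("scene","top"):
    pic,d,W=cloud(n); cv2.imwrite(f"pics/{n}1.png",pic[...,::-1]); np.savez(f"{n}1.npz",pic=pic,d=d,W=W)
    hsv=cv2.cvtColor(pic,cv2.COLOR_RGB2HSV).astype(int); H,S,V=hsv[...,0],hsv[...,1],hsv[...,2]
    for c,m in(("red",((H<6)|(H>174))&(S>140)&(V>60)),("blue",(H>100)&(H<125)&(S>140)&(V>60)),("green",(H>45)&(H<85)&(S>100))):
        m&=d>0
        if m.sum()>5: print(n,c,m.sum(),np.median(np.argwhere(m),0),np.median(W[m],0),W[m].min(0),W[m].max(0))
E
```

```text
{'t': 0.0, 'q': array([ 5.77505700e+01,  1.26739889e+01,  8.75263509e+01, -7.22518755e-04,
        7.99120171e+01, -7.22591184e+00]), 'joint_vel': array([-0.11670573, -0.06511419,  0.05377506,  0.01600533,  0.05842951,
       -0.14995989]), 'joint_efforts': array([-1.57973336e-03, -4.94622767e+01, -3.87367272e+01,  6.97407662e-02,
        5.74181986e-02, -1.33615790e-04]), 'ee_pos': array([0.26404366, 0.5657848 , 0.22144541]), 'tcp_rot': array([-1.79888446e+02, -1.34270102e-02,  1.54976596e+02]), 'contact_force': array([-0.36993132, -0.45651411, -0.51287486]), 'moment': array([0.00566743, 0.00104683, 0.01446397]), 'opening': 0.086635730051615}
scene {'camera_matrix': array([[407.66298594,   0.        , 256.19929538],
       [  0.        , 407.66298594, 187.5271508 ],
       [  0.        ,   0.        ,   1.        ]]), 'k1': -0.04959849202012211, 'origin': array([0.77047904, 0.43614776, 0.49050878]), 'attitude': array([-1.31932315e+02, -1.11765660e-01,  1.54210686e+02])}
top {'camera_matrix': array([[478.49245983,   0.        , 252.34296304],
       [  0.        , 478.49245983, 186.5
[... 665 characters left out ...]
4 0.07427731]
scene blue 434 [116. 208.] [ 0.560052   -0.21350033  0.06924245] [ 0.51762362 -0.44729208  0.01918765] [ 0.89675595 -0.1779137   0.0735085 ]
scene green 2627 [110. 183.] [ 0.6108903  -0.39327104  0.00434704] [ 0.08608627 -0.60941004 -0.00191296] [0.66833058 0.21759682 0.27983278]
top red 623 [185. 163.] [0.53852433 0.16119134 0.0718287 ] [0.5122127  0.13412755 0.03749812] [0.7544482  0.48314338 0.07597799]
top blue 511 [175. 389.] [ 0.54600996 -0.20906761  0.07183121] [ 0.5166514  -0.45813292  0.02253254] [ 0.89682962 -0.18142079  0.07611588]
top green 1722 [147. 494.] [ 0.60735904 -0.43880819  0.00268024] [ 0.54136548 -0.48257316 -0.00226465] [0.66843203 0.21368392 0.0229417 ]
```

View pics/top1.png

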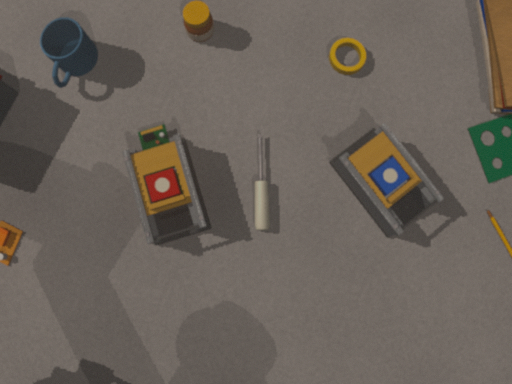

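View pics/scene1.png

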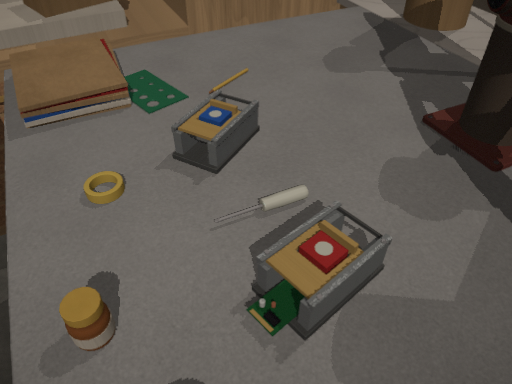

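Top view: the red plunger is at about (163,185) with the green board above it, at the world +x side. The rib is at about (170,208), at the end nearer the robot. The blue jig is well away at (390,176). Next I'll fit the exact pose.

```bash
python3 - <<'E'
from h import *
for n in("top","scene"):
    z=np.load(n+"1.npz"); pic,d,W=z["pic"],z["d"],z["W"]
    hsv=cv2.cvtColor(pic,cv2.COLOR_RGB2HSV).astype(int); H,S,V=[hsv[...,i] for i in range(3)]
    near=(np.hypot(W[...,0]-.539,W[...,1]-.161)<.14)&(d>0)
    def rect(nm,m):
        p=W[m][:,:2]; r=cv2.minAreaRect((p*1000).astype(np.float32)); print(n,nm,m.sum(),"rect",r,"mean",p.mean(0),"z",np.median(W[m][:,2]))
    red=near&((H<8)|(H>172))&(S>140)&(W[...,2]>.069)&(np.hypot(W[...,0]-.539,W[...,1]-.161)<.045)
    rect("red",red)
    brass=near&(H>10)&(H<28)&(S>110)&(W[...,2]>.055)
    rect("brass",brass&(W[...,2]<.070)); 
    rib=brass&(W[...,2]>.0745); rect("rib",rib) if rib.sum()>4 else print("norib",rib.sum())
    grey=near&(S<70)&(W[...,2]>.066)&(W[...,2]<.076)&(np.hypot(W[...,0]-.539,W[...,1]-.161)>.03)
    rect("rails",grey)
    rect("all",near&(W[...,2]>.05))
    g=near&(H>45)&(H<85)&(S>100); rect("green",g)
im=cv2.resize(np.load("scene1.npz")["pic"][190:340,235:400,::-1],None,fx=4,fy=4,interpolation=cv2.INTER_CUBIC); cv2.imwrite("pics/crop1.png",im[:600])
E
```

```text
top red 578 rect ((539.0692749023438, 162.5803985595703), (44.73851013183594, 47.89912796020508), 16.142444610595703) mean [0.53917096 0.16236393] z 0.07196017264875976
top brass 1797 rect ((552.0023803710938, 166.77882385253906), (107.44900512695312, 77.85664367675781), 16.29578399658203) mean [0.56130064 0.1695932 ] z 0.0659672327455304
top rib 205 rect ((510.25848388671875, 154.3058624267578), (8.725799560546875, 59.720890045166016), 16.452180862426758) mean [0.51008106 0.15398972] z 0.07973497915602379
top rails 1370 rect ((534.7516479492188, 161.47705078125), (161.1605682373047, 100.65907287597656), 16.167985916137695) mean [0.52891321 0.16023649] z 0.07085466178217753
top all 4776 rect ((534.4417724609375, 161.38720703125), (161.8057861328125, 100.65907287597656), 16.167985916137695) mean [0.53884027 0.1628011 ] z 0.06823514218306287
top green 94 rect ((631.0687866210938, 188.9085693359375), (29.551557540893555, 45.39502716064453), 16.086597442626953) mean [0.62773925 0.18864147] z 0.01827841915391759
scene red 755 rect ((539.0066528320312, 163.45413208007812), (45.358276367187
[... 259 characters left out ...]
302653
scene rib 301 rect ((510.3479309082031, 154.89114379882812), (10.301654815673828, 60.47742462158203), 14.553482055664062) mean [0.5108723  0.15694649] z 0.07914495272380578
scene rails 1832 rect ((534.037353515625, 161.62315368652344), (161.2312469482422, 101.64733123779297), 15.780223846435547) mean [0.53654855 0.16926095] z 0.07048952018630505
scene all 6802 rect ((534.2322387695312, 161.67822265625), (161.6361846923828, 101.64733123779297), 15.780223846435547) mean [0.54541655 0.16865725] z 0.06682389737540889
scene green 1298 rect ((616.3937377929688, 181.8195037841797), (71.39833068847656, 59.674137115478516), 13.33348274230957) mean [0.61251304 0.1837107 ] z 0.017687600127505754
```

View pics/crop1.png

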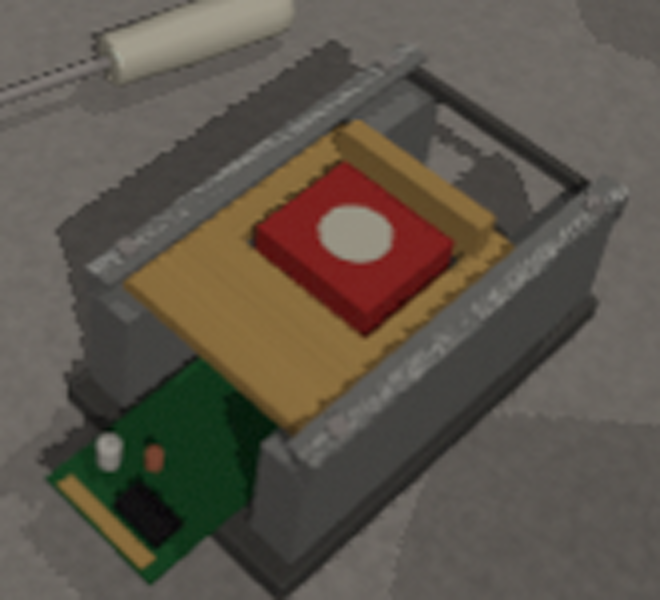

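Jig pose: plunger axis at (0.539, 0.1628), yaw 16.15°. The sizes check out: red block 44.7 x 47.9 mm with top at 72, rib centre at x = -30 and top at 80. I'll shut the fingers and move above the plunger (jig x ≈ -5) with tool yaw 106.15°, so the jaw axis lies along jig x.

```bash
python3 -m handwheel '[[[-1,0.027,-0.0404,0,0,0,-0.085],[-1,0.027,-0.0404,0,0,0,-0.085],[-1,0.027,-0.0404,0,0,0,-0.085],[-1,0.027,-0.0404,0,0,0,-0.085],[-1,0.027,-0.0404,0,0,0,-0.085],[-1,0.027,-0.0404,0,0,0,-0.085],[-1,0.027,-0.0404,0,0,0,-0.085],[-1,0.027,-0.0404,0,0,0,-0.085],[-1,0.027,-0.0404,0,0,0,-0.085],[-1,0.027,-0.0404,0,0,0,-0.085],[-1,0,0,0,0,0,0],[-1,0,0,0,0,0,0]]]'
```

```text
t: 1.3
ee_pos: [0.5355, 0.1451, 0.2156]
tcp_rot: [-179.5, -0.1, 104.5]
contact_force: [-0.5, -0.0, 0.4]
opening: 0.0025
```

```bash
python3 -m handwheel '[[[-1,-0.001,0.016,0,0,0,0.029],[-1,0,0,-0.04,0,0,0],[-1,0,0,-0.04,0,0,0],[-1,0,0,-0.02,0,0,0],[-1,0,0,0,0,0,0]]]'; python3 - <<'E'
from h import *
pic,d,W=cloud("wrist"); cv2.imwrite("pics/w1.png",pic[...,::-1]); print(ctrl.get_state()["ee_pos"],ctrl.get_state()["tcp_rot"])
E
```

```text
t: 1.8
ee_pos: [0.5311, 0.1714, 0.1139]
tcp_rot: [-179.7, -0.2, 107.1]
contact_force: [-0.8, 0.4, 0.1]
opening: 0.0005
[0.53181223 0.17160129 0.11532876] [-179.80206609   -0.2317785   107.06622306]
```

View pics/w1.png

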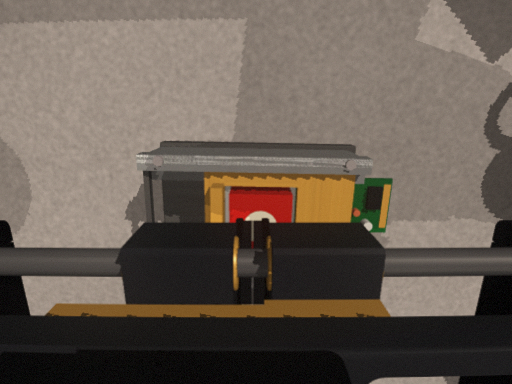

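The wrist view shows the shut fingers, at column ~253, over the red plunger at columns 230-292, with the rib at ~213 and the board to the right. Orientation is right. I'll correct the ~10 mm y offset.

```bash
python3 -m handwheel '[[[-1,0.0025,-0.010,-0.01,0,0,-0.016],[-1,0,0,0,0,0,0],[-1,0,0,0,0,0,0]]]'
```

```text
t: 2.15
ee_pos: [0.5362, 0.1638, 0.1085]
tcp_rot: [179.9, -0.2, 106.3]
contact_force: [0.8, -0.2, -0.2]
opening: 0.0007
```

```bash
python3 -m handwheel '[[[-1,-0.001,-0.002,-0.015,0,0,0],[-1,0,0,-0.01,0,0,0],[-1,0,0,0,0,0,0]]]'; python3 -c "
from h import *
s=ctrl.get_state();print(s['ee_pos'],s['tcp_rot'],s['contact_force'])"
```

```text
t: 2.45
ee_pos: [0.5367, 0.1615, 0.0837]
tcp_rot: [179.6, -0.2, 106.3]
contact_force: [-0.4, -0.7, -0.2]
opening: 0.0005
[0.53667119 0.16151463 0.08367528] [ 1.79638184e+02 -1.78402959e-01  1.06303352e+02] [-0.36819304 -0.70363379 -0.21911626]
```

```bash
python3 -m handwheel '[[[-1,0,0,-0.01,0,0,0],[-1,0,0,-0.01,0,0,0],[-1,0,0,-0.008,0,0,0],[-1,0,0,-0.004,0,0,0],[-1,0,0,0,0,0,0]]]'
```

```text
t: 2.95
ee_pos: [0.5377, 0.1615, 0.0512]
tcp_rot: [179.6, -0.2, 106.3]
contact_force: [-3.4, -1.2, 10.2]
opening: 0.0003
```

Plunger is down about 21 mm with 10 N up, which agrees with the spring. Now drawing.

```bash
python3 -m handwheel '[[[-1,-0.0048,-0.0014,0,0,0,0],[-1,-0.0048,-0.0014,0,0,0,0],[-1,-0.0048,-0.0014,0,0,0,0],[-1,-0.0048,-0.0014,0,0,0,0]]]'
```

```text
t: 3.35
ee_pos: [0.5344, 0.1597, 0.0604]
tcp_rot: [177.6, -0.1, 106.2]
contact_force: [4.4, 1.7, 7.5]
opening: 0.0005
```

The arm gives under load: z rose about 2 mm per row, and it tilted 2.4°. I'll re-press, fix the tilt and bias the rows downward.

```bash
python3 -m handwheel '[[[-1,0,0,-0.008,-0.012,0.04,0],[-1,0,0,-0.005,0,0,0],[-1,0,0,-0.003,0,0,0]]]'
```

```text
t: 3.65
ee_pos: [0.5354, 0.1601, 0.0473]
tcp_rot: [179.9, -0.0, 106.2]
contact_force: [-5.3, -1.2, 10.6]
opening: 0.0002
```

```bash
python3 -m handwheel '[[[-1,-0.0077,-0.0022,-0.0015,-0.003,0.01,0],[-1,-0.0077,-0.0022,-0.002,-0.003,0.01,0]]]'
```

```text
t: 3.85
ee_pos: [0.5294, 0.1575, 0.0488]
tcp_rot: [180.0, 0.1, 106.2]
contact_force: [7.4, 2.9, 10.7]
opening: 0.0005
```

Moved 6 mm, z held at 48.8, level. Continuing.

```bash
python3 -m handwheel '[[[-1,-0.0077,-0.0022,-0.0022,-0.003,0.01,0],[-1,-0.0077,-0.0022,-0.0022,-0.003,0.01,0],[-1,-0.0077,-0.0022,-0.0022,-0.003,0.01,0]]]'
```

```text
t: 4.15
ee_pos: [0.5227, 0.1544, 0.052]
tcp_rot: [179.7, 0.2, 106.2]
contact_force: [7.1, 3.3, 8.9]
opening: 0.0003
```

```bash
python3 -m handwheel '[[[-1,-0.0086,-0.0025,-0.004,-0.003,0.01,0],[-1,-0.0086,-0.0025,-0.003,-0.003,0.01,0],[-1,-0.0086,-0.0025,-0.002,-0.003,0.01,0]]]'
```

```text
t: 4.45
ee_pos: [0.5141, 0.1506, 0.0533]
tcp_rot: [179.3, 0.4, 106.1]
contact_force: [8.3, 3.4, 8.4]
opening: 0.0011
```

```bash
python3 -m handwheel '[[[-1,-0.0096,-0.0015,-0.004,-0.005,0.017,0],[-1,-0.0096,-0.0015,-0.003,-0.003,0.01,0],[-1,-0.0096,-0.0015,-0.002,-0.003,0.01,0]]]'
```

```text
t: 4.75
ee_pos: [0.4978, 0.1471, 0.0513]
tcp_rot: [-180.0, 0.7, 106.1]
contact_force: [5.6, -1.9, 4.2]
opening: 0.0004
```

```bash
python3 - <<'E'
from h import *
pic,d,W=cloud("scene"); im=cv2.resize(pic[150:340,220:420,::-1],None,fx=3,fy=3,interpolation=cv2.INTER_CUBIC); cv2.imwrite("pics/s2.png",im)
E
```

```text
(no output)
```

View pics/s2.png

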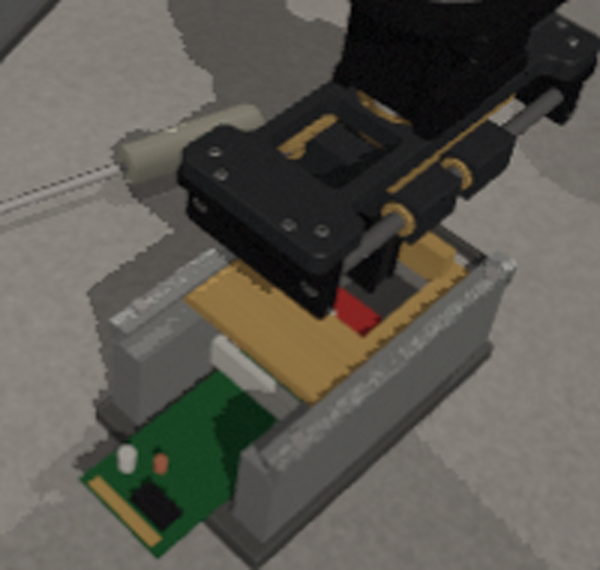

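The keeper plate now covers the red plunger; only a strip of red shows at about (355,312), and the fingers are against the rib. Estimated draw is 30-33 mm. One more gentle push.

```bash
python3 -m handwheel '[[[-1,-0.006,0,0,0,0,0],[-1,-0.006,-0.001,0,0,0,0]]]'; python3 -m handwheel '[[[-1,-0.006,-0.001,0,0,0,0]]]'
```

```text
t: 5.0
ee_pos: [0.4903, 0.1461, 0.0522]
tcp_rot: [179.4, 0.8, 106.1]
contact_force: [19.0, 4.9, -8.4]
opening: 0.0006
t: 5.1
ee_pos: [0.4902, 0.1462, 0.0535]
tcp_rot: [178.6, 0.9, 106.0]
contact_force: [22.5, 6.6, -9.8]
opening: 0.0003
```

It's at the stop: the force jumped to 23 N with no motion. Backing off 5 mm and lifting.

```bash
python3 -m handwheel '[[[-1,0.005,0.0014,0,0,0,0],[-1,0,0,0,0,0,0],[-1,0,0,0.01,0,0,0],[-1,0,0,0.02,0,0,0],[-1,0,0,0.04,0,0,0],[-1,0,0,0.05,0,0,0],[-1,0,0,0.05,0,0,0],[-1,-0.03,0.03,0.02,0,0,0],[-1,-0.04,0.03,0,0,0,0],[-1,-0.04,0.03,0,0,0,0],[-1,0,0,0,0,0,0],[-1,0,0,0,0,0,0],[-1,0,0,0,0,0,0]]]'; python3 - <<'E'
from h import *
pic,d,W=cloud("top")
hsv=cv2.cvtColor(pic,cv2.COLOR_RGB2HSV).astype(int); H,S,V=[hsv[...,i] for i in range(3)]
c=np.array([.539,.1628]); a=np.radians(16.15); J=(W[...,:2]-c)@np.array([[np.cos(a),-np.sin(a)],[np.sin(a),np.cos(a)]])
near=(np.abs(J[...,0])<.1)&(np.abs(J[...,1])<.05)&(d>0)
b=near&(H>10)&(H<28)&(S>110)
for nm,m in(("rib",b&(W[...,2]>.0745)&(W[...,2]<.085)),("plate",b&(W[...,2]>.06)&(W[...,2]<.07)),("red",near&((H<8)|(H>172))&(S>140))):
    if m.sum(): print(nm,m.sum(),J[m].mean(0),J[m].min(0),J[m].max(0),np.median(W[m][:,2]))
p2=ctrl.capture("scene")[0]
cv2.imwrite("pics/f.png",np.hstack([cv2.resize(x,(400,400)) for x in (pic[110:260,90:240,::-1],p2[170:340,235:405,::-1])]))
s=ctrl.get_state();print(s['ee_pos'],s['contact_force'],s['t'])
E
```

```text
t: 6.4
ee_pos: [0.3726, 0.2383, 0.2498]
tcp_rot: [179.4, 0.6, 106.0]
contact_force: [0.5, 0.0, -0.2]
opening: 0.0007
rib 198 [-0.06634766 -0.00012371] [-0.07063142 -0.02986218] [-0.06183326  0.02996375] 0.07980979322476839
plate 1804 [-0.01191297  0.00028966] [-0.07654874 -0.03888056] [0.0320736  0.03920512] 0.0658277288967079
red 230 [-0.01736055 -0.00114246] [-0.02222567 -0.02396868] [-0.01022247  0.02802077] 0.05957450404217973
[0.37313564 0.2378584  0.24960682] [ 1.00126401 -0.94928152  0.10165078] 6.5
```

View pics/f.png

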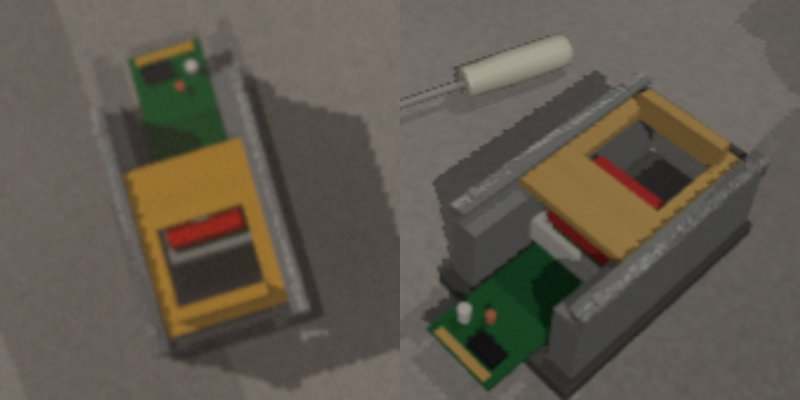

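Both views show the keeper drawn fully, with its rib at the far end of the rails and only a 12 mm strip of the plunger showing in the window. The rib centre is at -66 mm, so the draw is 36 mm. The plunger top is at 59.6 mm, so it is 12.4 mm down. The hand is clear.

```bash
python3 -c "
from workcell import ctrl
print(ctrl.hand_in())"
```

```text
the job is handed in; nothing more can be done
None
```

The red jig is clamped and the job is handed in. I pushed the red plunger down with the shut fingertips, drew the keeper to its stop by the rib, then backed off and lifted the hand clear. The hand-in reported no verdict.

- **Keeper:** in the last top-camera check its rib had moved from x = -30 to -66 mm, so it is drawn about 36 of 36 mm.
- **Plunger:** its top is held at 59.6 mm, about 12.4 mm down, with the hand away.
- **Hand:** it finished about 0.18 m from the jig horizontally and 0.25 m up. The residual wrist force was about 1 N, which is the sensor noise.
- **Blue jig:** the hand never went near it.
- **Time:** the clock stood at 6.5 s at the last check.

One thing went wrong on the way. On the first draw attempt the plunger's spring lifted the fingertips to about 60 mm before the keeper had moved. I pressed down again and drew with a downward bias. The push against the stop reached about 25 N at the wrist.

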